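# Roll a brass bar under the dial comparator

## Robot

A 7-joint arm with a two-finger parallel gripper is mounted at the origin on the work surface; the furniture and walls round the work are solid. World frame = base frame: x ahead of the robot, y to its left, z up, the work surface at z = 0. Lengths are in m, angles in rad, forces in N, time in s.
With the tool pointing down it reaches from about 0.4 to 0.9 m from the base axis. Payload 5.6 kg.
Tool frame: the origin (TCP) lies midway between the tips of the shut fingers; the grasp point (between the pads) lies 19 mm behind it; z points along the fingers, y is the line along which they close (so a half turn about z gives the same grasp; the last joint's range is limited). The gripper opens to 92 mm and grips with 3 to 60 N. Pads are 20 mm wide; open, the fingers measure 128 mm over their backs; the gripper's body (75 mm by 189 mm) begins 69 mm behind the grasp point.
Start: joints at [1.153, 0.468, -0.012, 1.603, 0.006, 1.071, -0.056], TCP at [0.238, -0.605, 0.215] pointing down, gripper open.
Joint ranges: [-2.53, 2.53], [-0.31, 2.02], [-1.57, 1.55], [0.28, 2.44], [-1.29, 4.43], [0.15, 1.84], [-2.92, 2.92]. Speed limits (rad/s): [2.57, 2.57, 3.14, 3.14, 3.14, 3.14, 3.14].

## Interface

Orientations are given as a 3x3 rotation matrix whose columns are the frame's x, y, z axes.
In Python, from station import env, effector, solver, viewer, workorder, search_frame, tip_of gives the robot as it stands. Calls block until the motion is done:
- env.reach(position, orientation): joint-space move of the TCP to a pose.
- env.movel(position, frame=None, rate=0.15): straight line of the TCP; frame=None keeps the orientation; rate is the mean speed in m/s.
- env.goto_joints(angles): joint-space move.
- effector.release() and effector.grasp(squeeze=None): open the fingers fully, or close them until they stop; squeeze is the grip in N (None keeps the last).
- env.pause(seconds).
- solver.inverse_kinematics(position, orientation): joint angles nearest the present ones, or None.
- env.sense(): the state.
- viewer.read_camera(name): name is "side" or "top" or "wrist"; returns (picture, depth): 400x640x3 uint8, red, green, blue; 400x640 float32, m along the optical axis (not along the pixel's ray), 0 where there is no reading.
- viewer.camera_info(name): a dict with "intrinsics" (3x3 intrinsics, pixels), "eye" and "rotation" of the camera in the world; the wrist camera has in their place "T_tool_cam" (4x4, takes a point from camera to tool coordinates, whose origin is the TCP and whose axes are the flange's). Camera axes: x right, y up, looking along -z (the intrinsics and any distortion apply to the point x, -y, -z); pixel columns grow to the right and rows downward; lengths in m; the calibration is good to about 2 mm. A picture is of the moment at which its call begins: read the wrist's pose just before it. camera_info takes no time and is no camera call.
A pose or a line that the arm cannot do raises env.PlanningError and nothing moves.
- workorder.finish_job(): hands the job in; it is judged then, once.
Trained networks look in the newest picture that a camera, given by its name, has taken for a name from the list of things; names that differ only in an ending like _2 or _b are one class to them, and where a whole thing is asked for, a point or a joint stands for the part that bears it (a point fixed in the world has none). Each returns a list of dicts, best first, with "score" (0 to 1); they miss things now and then, are a little off and sometimes report something else, mostly with a low value. They report only what shows in the picture. A call takes as long as a camera call.
- search_frame(camera, name): "at" ([x, y, z] in m, in world coordinates, good to about 4 mm: the middle of the surface that is visible of it).
- tip_of(camera, name): "at" ([x, y, z] in m, in world coordinates, good to about 4 mm: a listed point, or the origin of a listed thing).
The state is a dict: "t": time; "joint_positions": joint angles; "joint_velocities": joint speeds; "tau": joint torques, N m; "ee_pos": TCP position; "tcp_rot": TCP orientation; "wrist_force": force on the tool from outside, world axes, zero at the start; "moment": the same for the moment, N m; "gripper_width": finger opening in m; "grasp_force": force on a finger pad.
Only numpy, scipy, OpenCV 4.12 (cv2) and the standard library are available. Lean on these libraries where they do the work, as an engineer would, in place of code of your own. Each camera call takes 0.05 s, during which the arm holds its last target. There are 200 camera calls.

## Task

Bring the brass bar to the measuring position of the comparator: stroke its top sideways with a fingertip so that it rolls across the granite plate (sliding would scuff its ground surface, so do not grip it, pick it up or drag it along) until it lies at rest along the white line under the gauge, with the gauge's ball contact riding on top of it. Leave the steel bar with the black bands, the V block and the micrometer where they are, and do not bump the gauge.

Things in the scene. Friction and masses are not known exactly. Their poses are not given: they have to be found in the camera images.
- comparator: Bench comparator, fixed: dark granite plate 200 (x) x 230 (y) mm, its top 34 mm above the bench. Origin on the bench under the plate's centre, z up. A 24 mm steel column (44 mm flange), 125 mm high, stands on the plate at x = 0, y = +90 mm. Beyond the plate's edge is the bench, 34 mm lower.
- line_mid (a point): Middle of the white line, 2 mm wide, on the plate's top (x = 0 of the comparator); axes as the comparator's, y along the line. The line is open above from y = -115 mm to -10 mm.
- gauge: Grey bracket and dial gauge of the comparator, not to be bumped; same origin and axes. It overhangs the line from the column to y = -5 mm: the bracket (44 mm wide at the column, 18 mm elsewhere) has its underside 45 mm above the plate, the dial is a disc 49 mm across at y = +20 mm, 92 mm above the plate, 26 mm thick, face to -x; topmost point 123 mm above the plate.
- plunger (a joint): Lift of the gauge's sprung plunger, m: 0 when down, at most 0.008. Its 12 mm steel ball hangs over the line at y = +20 mm, lowest point 23.5 mm above the plate when down, and presses with 1.5 to 2 N. A bar rolled in from either side meets it 9 mm before the line and lifts it, by 0.002 to 0.0025 when on the line; friction then keeps the bar where it is left. The red needle turns with it.
- brass_bar: Bar to move: plain brass, 26 mm dia., 140 mm long, 0.5 to 0.8 kg. Origin at its middle on its axis (its y axis, 13 mm above the plate); x, z turn as it rolls. Starts 58 to 80 mm from the line, either side, nearly parallel, middle 25 to 40 mm to the comparator's -y. Pressed on top with 5 to 10 N it rolls half as far as the tip moves and hardly coasts; pushed at mid height it sticks to the finger and slides.
- master_bar: Steel bar, also 26 x 140 mm, with a black band near each end, lying loose on the other side of the line. Origin and axes as the brass bar's. Stays where it is.
- v_block: Grey steel V block 38 x 60 x 42 mm, loose on the bench left of the comparator; origin under its centre. Stays where it is.
- micrometer: Micrometer 38 x 131 x 12 mm, loose on the bench to the right of the comparator; origin under its centre. Stays where it is.

How it is judged:
On the way:
1. the brass bar rolls over by half a turn on its way (angle between brass_bar's own z axis and vertical above 2.5 rad), for 0.04 s.
At the end, for the whole second after the job is handed in: The brass bar lies at rest on the plate, its middle within 4 mm of the white line and its axis within 0.08 rad of it, and the ball contact rides on it (plunger raised more than 1.2 mm); the steel bar has moved less than 10 mm, the V block and the micrometer less than 15 mm (x of brass_bar in the frame of line_mid between -0.004 and 0.004 m and z of brass_bar in the frame of line_mid between 0.011 and 0.015 m and angle between the y axis of brass_bar and the y axis of comparator, either way round below 0.08 rad and value of joint plunger above 0.0012 m and linear speed of brass_bar below 0.005 m/s and distance of master_bar from where it was at the start of the episode below 0.01 m and distance of each of v_block, micrometer from where it was at the start of the episode below 0.015 m); the robot touches nothing.
It fails at once if the brass bar is lifted off the plate (its axis more than 6 mm too high) (z of brass_bar in the frame of line_mid above 0.019 m).
It fails at once if the brass bar rolls off the plate (z of brass_bar in the frame of line_mid below 0.005 m).
It fails at once if the gauge or its bracket is bumped (over 5 N) (contact force between any of the arm, the fingers and gauge above 5 N).
It fails at once if the steel bar is moved (distance of master_bar from where it was at the start of the episode above 0.01 m).
It fails at once if the V block or the micrometer is moved (distance of any of v_block, micrometer from where it was at the start of the episode above 0.015 m).
It also fails if it takes over 61 s, if anything falls off the work surface, if the arm or the gripper's body presses on something with over 40 N, if the wrist force passes 120 N, or if a joint passes its speed limit or range.

## Working session

There is one attempt and no reset: what is moved stays moved. The work goes in short steps, each a Python script; the robot and the scene stay as the last script left them, time stands still between calls to the robot, and variables do not carry over. Pictures are saved under pics/ and viewed, at most 10 in all, crops included, and the job is handed in when it is done.

```bash
mkdir -p pics; python3 - <<'E'
from station import env, effector, solver, viewer, workorder, search_frame, tip_of
import cv2,numpy as np
np.set_printoptions(precision=4,suppress=True)
ims=[]
for c in ["top","side"]:
    p,d=viewer.read_camera(c); cv2.imwrite(f"pics/{c}0.png",p[...,::-1]); np.save(f"pics/{c}0d.npy",d)
    i=viewer.camera_info(c); print(c,i)
    for n in ["comparator","line_mid","gauge","brass_bar","master_bar","v_block","micrometer"]:
        r=tip_of(c,n)[:2]; print(n,[(np.round(x["at"],4),round(x["score"],2)) for x in r])
print(env.sense()["t"])
E
```

```text
top {'intrinsics': array([[437.0589,   0.    , 321.1374],
       [  0.    , 437.0589, 194.5123],
       [  0.    ,   0.    ,   1.    ]]), 'eye': array([ 0.3357, -0.1315,  0.94  ]), 'rotation': array([[-0.0105,  0.9809, -0.1943],
       [-0.9999, -0.0109, -0.0008],
       [-0.0029,  0.1943,  0.9809]])}
comparator [(array([ 0.5445, -0.0803, -0.0003]), 0.56)]
line_mid [(array([ 0.5453, -0.0785,  0.0348]), 0.85)]
gauge [(array([ 0.5446, -0.0838,  0.    ]), 0.82)]
brass_bar [(array([ 0.4628, -0.1085,  0.0498]), 0.89)]
master_bar [(array([ 0.6083, -0.1252,  0.0418]), 0.92)]
v_block [(array([0.3932, 0.1255, 0.0017]), 0.65)]
micrometer [(array([ 0.4533, -0.3591, -0.0001]), 0.63)]
side {'intrinsics': array([[498.5944,   0.    , 318.9809],
       [  0.    , 498.5944, 202.5577],
       [  0.    ,   0.    ,   1.    ]]), 'eye': array([0.2949, 0.5813, 0.8185]), 'rotation': array([[-0.9534,  0.2278, -0.1977],
       [-0.3009, -0.6744,  0.6742],
       [ 0.0202,  0.7023,  0.7116]])}
comparator [(array([ 0.5492, -0.0836,  0.0007]), 0.75)]
line_mid [(array([ 0.5506, -0.0841,  0.0329]), 0.56), (array([ 0.5438, -0.085 ,  0.0023]), 0.25)]
gauge [(array([ 0.5442, -0.085 ,  0.0068]), 0.83)]
brass_bar [(array([ 0.4665, -0.1089,  0.05  ]), 0.81)]
master_bar [(array([ 0.6039, -0.1256,  0.0511]), 0.72)]
v_block [(array([ 0.3939,  0.1265, -0.0008]), 0.74)]
micrometer [(array([ 0.4528, -0.3592, -0.0041]), 0.85)]
0.8
```

View pics/top0.png

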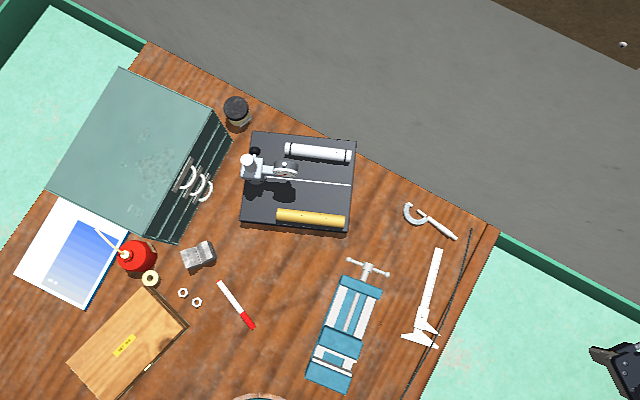

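View pics/side0.png

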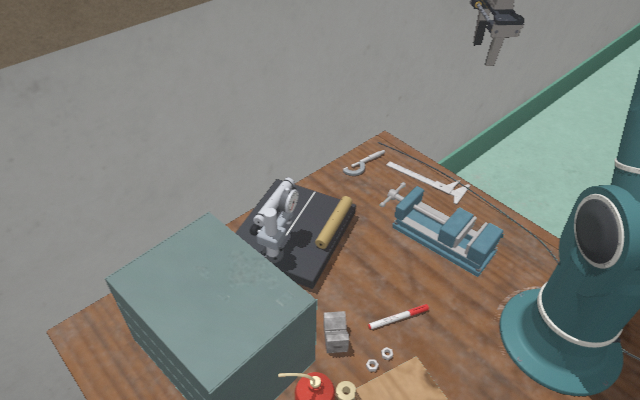

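The top view shows the plate at px 242–355 × 130–236. The brass bar is on the −x side (277–345, 217), the line is at (300–350, 184), and the banded steel bar is at (318, 152). The column is to the left, towards world +y. Next I'll segment the bar and line, and take a closer wrist view.

```bash
cat > h.py <<'E'
from station import env, effector, solver, viewer, workorder, search_frame, tip_of
import cv2,numpy as np
np.set_printoptions(precision=4,suppress=True)
def cam(c,s=None):
    i=viewer.camera_info(c); K=i["intrinsics"]
    if "eye" in i: return K,i["eye"],i["rotation"]
    T=i["T_tool_cam"]; R=s["tcp_rot"]
    return K,s["ee_pos"]+R@T[:3,3],R@T[:3,:3]
def proj(C,uv,z):
    K,e,R=C; uv=np.atleast_2d(uv).astype(float)
    d=np.c_[(uv[:,0]-K[0,2])/K[0,0],-(uv[:,1]-K[1,2])/K[1,1],-np.ones(len(uv))]@R.T
    return e+d*((z-e[2])/d[:,2])[:,None]
def big(m):
    n,l,s,c=cv2.connectedComponentsWithStats(m.astype(np.uint8)); k=1+np.argmax(s[1:,4]); return l==k
def axis(P):
    c=P[:,:2].mean(0); v=np.linalg.svd(P[:,:2]-c,full_matrices=False)[2][0]; v=v*np.sign(v[1]); t=(P[:,:2]-c)@v
    return c+v*(t.min()+t.max())/2,v,np.ptp(t)
def brass(p,C):
    h=cv2.cvtColor(p,cv2.COLOR_RGB2HSV); m=(h[...,0]>15)&(h[...,0]<35)&(h[...,1]>90)&(h[...,2]>90)
    X=proj(C,np.argwhere(np.ones(m.shape))[:,::-1],.047).reshape(*m.shape,3)
    m&=(abs(X[...,0]-.53)<.13)&(abs(X[...,1]+.1)<.13); m=big(m)
    return axis(X[m]),m
def line(p,C):
    X=proj(C,np.argwhere(np.ones(p.shape[:2]))[:,::-1],.034).reshape(*p.shape[:2],3)
    m=(p.min(-1)>130)&(abs(X[...,0]-.547)<.015)&(X[...,1]<-.1)&(X[...,1]>-.194); m=big(m)
    return axis(X[m]),m
def look(c,tag):
    s=env.sense(); p,d=viewer.read_camera(c); C=cam(c,s); cv2.imwrite(f"pics/{tag}.png",p[...,::-1])
    b,mb=brass(p,C); l,ml=line(p,C)
    print(tag,"brass",*b,mb.sum(),"line",*l,ml.sum())
    return b,l,p,d,C
E
cat > s1.py <<'E'
from h import *
look("top","top1")
print(viewer.camera_info("wrist"))
s=env.sense();print(s["tcp_rot"])
effector.grasp()
R=np.array([[0,1,0],[1,0,0],[0,0,-1.]])
for sg in (1,-1):
    q=solver.inverse_kinematics(np.array([.47,-.2,.3]),R*[[sg,sg,1]]); print(sg,q)
E
python3 s1.py
```

```text
top1 brass [ 0.4647 -0.1071] [0.1262 0.992 ] 0.14202681607341838 741 line [ 0.5407 -0.1466] [0.1177 0.993 ] 0.09197034615860583 79
{'intrinsics': array([[320.8852,   0.    , 316.717 ],
       [  0.    , 320.8852, 204.0734],
       [  0.    ,   0.    ,   1.    ]]), 'T_tool_cam': array([[-0.0008,  0.9686,  0.2485,  0.0688],
       [ 1.    ,  0.0007,  0.0006, -0.0003],
       [ 0.0004,  0.2485, -0.9686, -0.1703],
       [ 0.    ,  0.    ,  0.    ,  1.    ]])}
[[ 0.9306  0.366   0.    ]
 [ 0.366  -0.9306 -0.    ]
 [ 0.      0.     -1.    ]]
1 [ 0.7473  0.187  -0.465   1.8124  0.0909  1.1632  0.2532]
-1 [ 0.3326  0.1492  0.0047  1.8376 -0.0008  1.1548 -2.8041]
```

```bash
cat >> h.py <<'E'
cy=np.array([.1177,.993,0]); cx=np.array([.993,-.1177,0]); O=np.array([.5484,-.082,0])
RT=np.c_[-cy,-cx,[0,0,-1.]]
def W(x,y,z): return O+x*cx+y*cy+np.array([0,0,z])
E
cat > s2.py <<'E'
from h import *
for a in (1,-1):
  for x in (-.1,0,.03):
    print(a,x,solver.inverse_kinematics(W(x,-.05,.06),RT*[[a,a,1]]))
P=W(-.05,-.09,.22)
env.reach(P,RT)
print(env.sense()["t"],env.sense()["ee_pos"],P)
look("wrist","w1"); print(env.sense()["gripper_width"],env.sense()["wrist_force"])
E
python3 s2.py
```

```text
1 -0.1 [-0.7745  0.8919  1.3418  2.222  -1.0931  1.0226 -2.0299]
1 0 [-0.6975  1.0371  1.3356  1.9904 -1.1419  1.1696 -2.1198]
1 0.03 [-0.6714  1.0735  1.3342  1.9171 -1.1535  1.2072 -2.152 ]
-1 -0.1 [ 0.5701  0.4434 -0.4467  2.1462  0.3265  0.6161 -0.2259]
-1 0 [ 0.5447  0.5807 -0.4697  1.9131  0.3791  0.7355 -0.2618]
-1 0.03 [ 0.5321  0.6214 -0.4712  1.8397  0.3883  0.7727 -0.2636]
4.2083 [ 0.488 -0.166  0.22 ] [ 0.4882 -0.1655  0.22  ]
w1 brass [ 0.4585 -0.1251] [0.0625 0.998 ] 0.10737457843400425 1668 line [ 0.5385 -0.1468] [0.118 0.993] 0.09390198967507345 281
0.0003320948857701243 [ 0.7469 -0.6464 -0.1837]
```

View pics/w1.png

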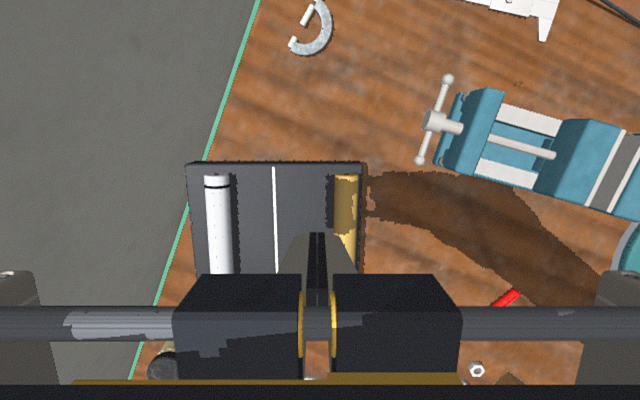

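The wrist view shows the white line at column 275, the brass bar at columns 334–360, and shut fingertips only about 10 mm thick at (317, 235). That means several short strokes. I'll start with touch-down and a first stroke.

```bash
cat >> h.py <<'E'
YS=-.050
def bar(tag=None):
    s=env.sense(); p,d=viewer.read_camera("wrist"); C=cam("wrist",s)
    if tag: cv2.imwrite(f"pics/{tag}.png",p[...,::-1])
    h=cv2.cvtColor(p,cv2.COLOR_RGB2HSV)
    ix=np.argwhere(np.ones(p.shape[:2]))[:,::-1]
    def loc(z):
        X=proj(C,ix,z)-O; return (X@cx).reshape(p.shape[:2]),(X@cy).reshape(p.shape[:2])
    x,y=loc(.047); m=(h[...,0]>12)&(h[...,0]<36)&(h[...,1]>90)&(h[...,2]>40)&(abs(x)<.094)&(y<-.065)&(y>-.1); m=big(m)
    ys=np.linspace(-.098,-.067,9); mid=[]
    for a,b in zip(ys[:-1],ys[1:]):
        v=x[m&(y>=a)&(y<b)]; mid.append((v.min()+v.max())/2 if len(v) else np.nan)
        w=np.ptp(v) if len(v) else 0
    f=np.polyfit((ys[1:]+ys[:-1])/2,mid,1) if not np.isnan(mid).any() else [np.nan]*2
    x,y=loc(.034); ml=(p.min(-1)>120)&(abs(x)<.01)&(y<-.065)&(y>-.11); lx=np.median(x[ml]) if ml.sum()>20 else np.nan
    r=dict(x=np.polyval(f,-.083)-lx,slope=f[0],line=lx,w=w,xYS=np.polyval(f,YS)) # x rel. line; xYS in tip coords
    print(tag,{k:round(float(v),4) for k,v in r.items()}); return r
def st(t=""):
    s=env.sense(); d=s["ee_pos"]-O; print(t,"t%.2f"%s["t"],"x%.4f y%.4f z%.4f"%(d@cx,d@cy,d[2]),"F",s["wrist_force"]@np.c_[cx,cy,[0,0,1]]); return s
E
cat > s3.py <<'E'
from h import *
bar(); 
env.reach(W(-.084,YS,.085),RT); st("hover"); r=bar("w2")
x0=r["xYS"]-.004; print(x0)
env.movel(W(x0,YS,.064),rate=.1); s=st(); f0=s["wrist_force"][2]
for z in np.arange(.0620,.0555,-.0005):
    env.movel(W(x0,YS,z),rate=.05); s=st()
    if s["wrist_force"][2]-f0>6: break
E
python3 s3.py
```

```text
None {'x': -0.0795, 'slope': 0.0069, 'line': -0.0022, 'w': 0.0233, 'xYS': -0.0815}
hover t4.94 x-0.0828 y-0.0511 z0.0859 F [ 0.4138 -0.3476  0.7196]
w2 {'x': -0.08, 'slope': 0.0037, 'line': -0.002, 'w': 0.0242, 'xYS': -0.0818}
-0.0858115293577638
 t5.35 x-0.0851 y-0.0505 z0.0647 F [ 0.3298 -0.7587  0.0534]
 t5.60 x-0.0854 y-0.0501 z0.0624 F [-0.0484 -0.6457 -0.0561]
 t5.85 x-0.0858 y-0.0500 z0.0616 F [ 1.0256 -1.0607  0.0632]
 t6.10 x-0.0858 y-0.0500 z0.0610 F [ 0.3381  0.4018 -0.9838]
 t6.35 x-0.0858 y-0.0500 z0.0605 F [-0.2939  0.0585 -0.2497]
 t6.60 x-0.0853 y-0.0501 z0.0603 F [-0.3161  0.3067  4.4895]
 t6.85 x-0.0848 y-0.0501 z0.0602 F [-0.111   1.0676  8.6004]
```

View pics/w2.png

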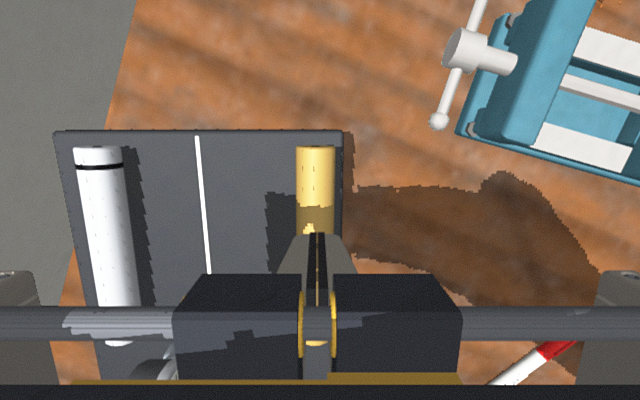

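```bash
cat > s4.py <<'E'
from h import *
x0=-.0858; zc=.0595
for i in range(1,5):
    env.movel(W(x0+.005*i,YS,zc),rate=.04); s=st()
xe=x0+.02
env.movel(W(xe,YS,.066),rate=.1); st(); r=bar("w3")
E
python3 s4.py
```

```text
t7.12 x-0.0795 y-0.0501 z0.0602 F [0.3398 0.5686 8.5568]
 t7.40 x-0.0745 y-0.0501 z0.0602 F [1.1933 0.8699 9.4675]
 t7.67 x-0.0695 y-0.0502 z0.0602 F [0.0921 1.0093 8.6278]
 t7.95 x-0.0645 y-0.0503 z0.0602 F [0.2491 0.3037 8.0986]
 t8.20 x-0.0659 y-0.0499 z0.0661 F [-0.0035 -0.2684 -0.2094]
w3 {'x': -0.0703, 'slope': 0.0139, 'line': -0.0022, 'w': 0.0251, 'xYS': -0.0721}
```

```bash
cat >> h.py <<'E'
def stroke(c,half=.006,move=None,zc=.0595,rate=.06,quiet=False):
    """c: bar top in tip coords; tip goes from c-half by `move` (bar rolls move/2)"""
    L=4*half if move is None else move; a=c-L/4
    env.movel(W(a,YS,.066),rate=.12); env.movel(W(a,YS,zc+.002),rate=.08); env.movel(W(a,YS,zc),rate=.03)
    st(" down"); env.movel(W(a+L,YS,zc),rate=rate); st(" end"); env.movel(W(a+L,YS,.066),rate=.08)
E
cat > s5.py <<'E'
from h import *
r=bar(); c=r["xYS"]
for k in range(4):
    if r["x"]>-.026: break
    stroke(c); r=bar("w4_%d"%k)
    if not abs(r["xYS"]-c-.012)<.004: print("mismatch"); break
    c=r["xYS"]
E
python3 s5.py
```

```text
None {'x': -0.0704, 'slope': 0.0216, 'line': -0.0022, 'w': 0.0257, 'xYS': -0.0718}
 down t9.05 x-0.0764 y-0.0502 z0.0602 F [0.5786 0.651  7.3444]
 end t9.60 x-0.0522 y-0.0504 z0.0603 F [-0.2701  0.8675  6.6703]
w4_0 {'x': -0.0581, 'slope': 0.0107, 'line': -0.0022, 'w': 0.0251, 'xYS': -0.0599}
 down t10.65 x-0.0645 y-0.0502 z0.0603 F [0.3028 1.4277 7.9081]
 end t11.20 x-0.0404 y-0.0504 z0.0603 F [-0.3541  0.5911  6.5836]
w4_1 {'x': -0.0456, 'slope': 0.0083, 'line': -0.0023, 'w': 0.0257, 'xYS': -0.0476}
 down t12.25 x-0.0522 y-0.0502 z0.0603 F [-0.1995  0.1855  6.7588]
 end t12.80 x-0.0281 y-0.0504 z0.0603 F [0.9153 0.8987 6.6512]
w4_2 {'x': -0.0333, 'slope': -0.0011, 'line': -0.0023, 'w': 0.0257, 'xYS': -0.0357}
 down t13.85 x-0.0403 y-0.0502 z0.0603 F [0.3299 1.0127 6.367 ]
 end t14.40 x-0.0162 y-0.0504 z0.0603 F [0.4784 1.0665 6.6296]
w4_3 {'x': -0.0211, 'slope': 0.0153, 'line': -0.0023, 'w': 0.0251, 'xYS': -0.023}
```

```bash
cat > s6.py <<'E'
from h import *
r=bar(); stroke(r["xYS"],move=.0185); r=bar("w5"); 
stroke(r["xYS"],move=-2*r["x"],zc=.0593,rate=.04)
env.pause(.3); r=bar("w6"); st()
E
python3 s6.py
```

```text
None {'x': -0.0212, 'slope': 0.0196, 'line': -0.0023, 'w': 0.0257, 'xYS': -0.0229}
 down t15.50 x-0.0262 y-0.0501 z0.0603 F [ 0.0513 -0.0508  6.4639]
 end t15.96 x-0.0078 y-0.0503 z0.0603 F [0.559  0.2643 8.1454]
w5 {'x': -0.0063, 'slope': 0.0107, 'line': -0.0077, 'w': 0.0257, 'xYS': -0.0137}
 down t17.01 x-0.0153 y-0.0501 z0.0603 F [0.3327 0.6993 6.7388]
 end t17.48 x-0.0024 y-0.0503 z0.0603 F [0.9267 0.0859 5.6806]
w6 {'x': -0.0033, 'slope': 0.0134, 'line': -0.0037, 'w': 0.0257, 'xYS': -0.0066}
 t18.07 x-0.0043 y-0.0500 z0.0658 F [ 0.1103  0.8545 -0.0316]
```

View pics/w6.png

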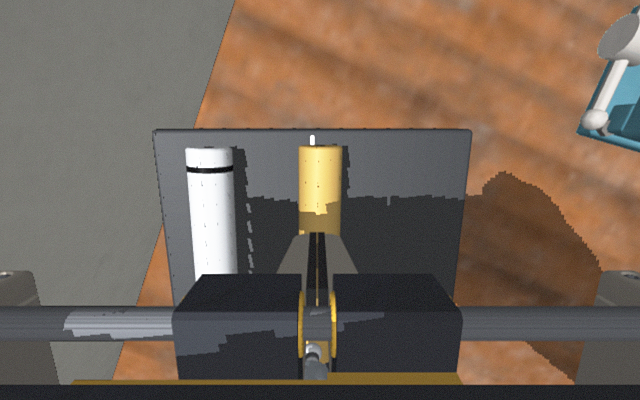

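The line shows at (312, 140), just left of the bar's centre at column 320, so the bar is about 4.5 mm short. The brass highlight had spoiled the line estimate, so one more short stroke is needed.

```bash
cat > s7.py <<'E'
from h import *
r=bar(); m=2*(-.0023-r["xYS"])+.0003; print(m)
stroke(r["xYS"],move=m,zc=.0593,rate=.03)
env.pause(.3); r=bar("w7"); print("rel",r["xYS"]+.0023)
env.movel(W(-.002,YS,.08)); env.movel(W(-.03,-.16,.16),rate=.2); env.reach(W(-.05,-.30,.25),RT); st()
b,mb=brass((q:=viewer.read_camera("top"))[0],cam("top")); print(b)
p=q[0]; cv2.imwrite("pics/top2.png",cv2.resize(p[110:250,220:380,::-1],None,fx=4,fy=4))
env.pause(.1)
E
python3 s7.py
```

```text
None {'x': -0.003, 'slope': 0.0132, 'line': -0.0042, 'w': 0.0251, 'xYS': -0.0067}
0.009039011385909524
 down t18.88 x-0.0077 y-0.0501 z0.0603 F [0.3317 1.4407 7.7847]
 end t19.32 x0.0017 y-0.0503 z0.0603 F [0.7997 0.8851 5.8693]
w7 {'x': -0.0014, 'slope': 0.0143, 'line': -0.0006, 'w': 0.0257, 'xYS': -0.0015}
rel 0.0007868036546774468
 t21.73 x-0.0494 y-0.2977 z0.2484 F [-0.7619  1.1581 -0.5459]
(array([ 0.5601, -0.0866]), array([-0.2728,  0.9621]), np.float64(0.013292344629754833))
```

View pics/top2.png

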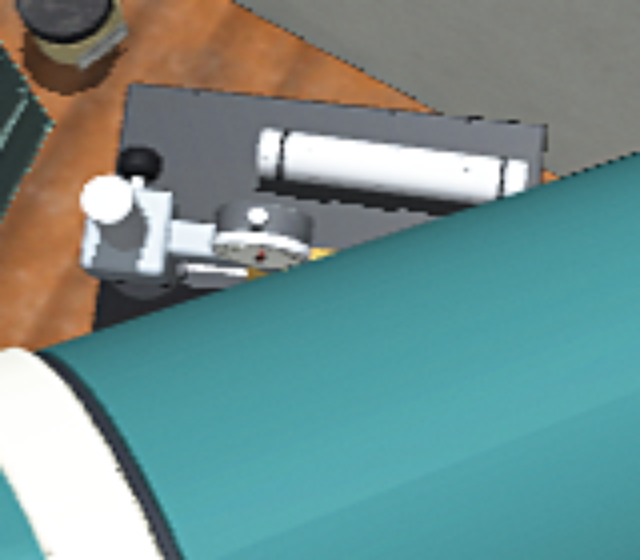

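View pics/w7.png

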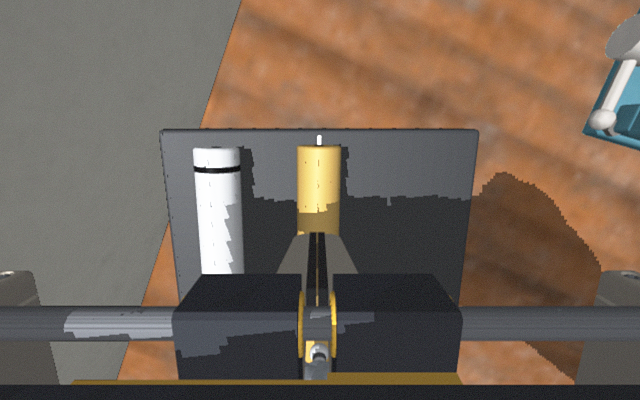

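The wrist view shows the line stub at (319, 139) centred on the bar, which spans columns 297–340. The arm blocks the top view, so I'll back it away for one independent check.

```bash
cat > s8.py <<'E'
from h import *
env.goto_joints([1.153,0.468,-0.012,1.603,0.006,1.071,-0.056]); env.pause(.3)
p,d=viewer.read_camera("top"); b,m=brass(p,cam("top")); print(b,m.sum())
# line as seen from the top camera before: point (.5407,-.1466), dir (.1177,.993)
print("rel",(b[0]-[.5407,-.1466])@cx[:2]); st()
for n in ["master_bar","v_block","micrometer"]: print(n,tip_of("top",n)[:1])
cv2.imwrite("pics/top3.png",cv2.resize(p[110:250,220:380,::-1],None,fx=4,fy=4,interpolation=cv2.INTER_CUBIC))
E
python3 s8.py
```

```text
(array([ 0.5437, -0.1181]), array([0.0888, 0.9961]), np.float64(0.13902437739657914)) 629
rel -0.00038312360030708667
 t24.00 x-0.2463 y-0.5554 z0.2140 F [1.0431 0.0516 0.259 ]
master_bar [{'at': [0.6064, -0.1242, 0.0426], 'score': 0.96}]
v_block [{'at': [0.3948, 0.1244, 0.0046], 'score': 0.93}]
micrometer [{'at': [0.4507, -0.3554, 0.0028], 'score': 0.72}]
```

View pics/top3.png

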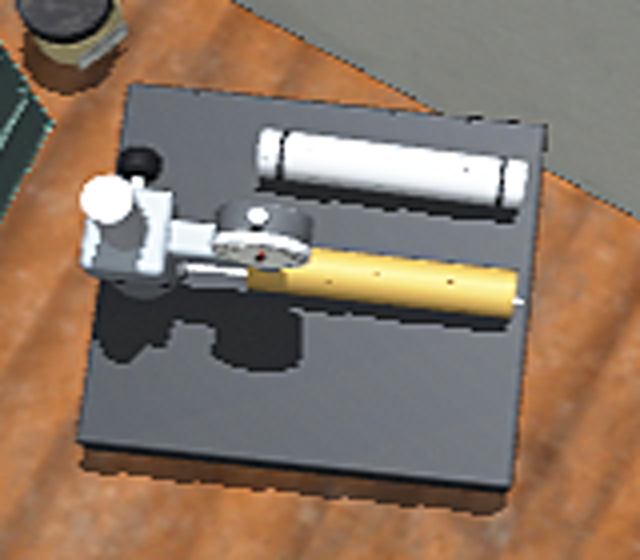

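```bash
python3 -c "
from h import *
print(workorder.finish_job())"
```

```text
the job is handed in; nothing more can be done
None
```

I rolled the brass bar onto the white line with fingertip strokes and handed the job in after about 24 s of robot time. The last camera checks put the bar within about 1 mm of the line and nearly parallel to it. It lies under the gauge's ball contact, though I did not measure the plunger lift directly. The steel bar, V block and micrometer showed no movement beyond detector error. The hand-in returned no verdict.

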